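Reverse the tooth-shade case in its sleeve

ROBOT

A 6-joint arm with a two-finger parallel gripper is mounted at the origin on a cart in front of the work surface, level with it; the furniture and walls round the work are solid. World frame = base frame: x ahead of the robot, y to its left, z up, the work surface at z = 0. Lengths are in m, angles in degrees, forces in N, time in s.
With the tool pointing down it reaches from about 0.15 to 0.775 m from the base axis. Payload 6.1 kg.
Tool frame: the origin (TCP) lies at the very end of the fingers, on their centre line; the grasp point (between the pads) lies 19 mm behind it; z points along the fingers, y is the line along which they close (so a half turn about z gives the same grasp; the last joint's range is limited). The gripper opens to 85 mm and grips with 20 to 120 N. Pads are 22 mm wide; open, the fingers measure 114 mm over their backs; the gripper's body (76 mm by 85 mm) begins 54 mm behind the grasp point. The pads swing forward as they close: fully open they stand 13 mm farther back than shut.
Start: joints at [-65.317, 7.208, -2.269, 80.523, 0, 90], TCP at [0.219, -0.477, 0.231] pointing down, gripper open.
Joint ranges: [-155.77, 155.77], [-54.66, 111.73], [-72.52, 77.12], [-102.08, 115.82], [-83.92, 84.16], [-180, 180]. Speed limits (degrees/s): [136.94, 136.94, 172.46, 180, 180, 180].

INTERFACE

Orientations are given as [roll, pitch, yaw] about the fixed x, y, z axes, in that order (R = Rz(yaw) Ry(pitch) Rx(roll)).
In Python, from station import ctrl gives the robot as it stands.
- The arm moves only by the shell command python3 -m inch 'ROWS' [FORCE]. ROWS is a JSON object of lists of equal length, an entry for each row: "hand": the closure, from 0 (fully open) to 1 (shut); "offset": the shift along the world's x, y, z normalised to -1 to 1, where 1 is 40 cm, a list of three; "turn": the turn about the world's z normalised to -1 to 1, where 1 is 90 degrees. A call has 1 to 20 rows; each row shifts and turns the commanded pose from where the row before left it; what a row does not reach is not made up. A row lasts 1/12 s, in which the tool goes at most 41.7 mm and 7.16 degrees, less where a joint would pass 70% of its speed; a pose out of reach is approached as far as the arm can. A call with a number of a shift or a turn outside -1 to 1 is refused whole. A call with a gripper value outside its range is refused whole. The fingers move at their own pace and stop on an object; FORCE is the grip in N (left out, the last holds). Time passes only in rows, so rows that do not move let the fingers close. It gives the time, the measured TCP pose, the force, the opening and the grip force at its end, in the units of the state.
- ctrl.observe(): the state, without advancing time (a new reading comes with each control period).
- ctrl.capture(name): name is "side" or "top" or "wrist"; returns a dict with "image" (400x640x3 uint8, red, green, blue), "fx", "fy", "cx", "cy" (pixels), "origin" and "attitude" of the camera in the world. Camera axes: x right, y down, z forward; pixel columns grow to the right and rows downward; lengths in m; the calibration is good to about 2 mm. A picture is of the moment at which its call begins. There is no depth.
- ctrl.finish_job(): hands the job in; it is judged then, once.
Trained networks look in the newest picture that a camera, given by its name, has taken for a name from the list of things; names that differ only in an ending like _2 or _b are one class to them, and where a whole thing is asked for, a point or a joint stands for the part that bears it (a point fixed in the world has none). Each returns a list of dicts, best first, with "score" (0 to 1); they miss things now and then, are a little off and sometimes report something else, mostly with a low value. They report only what shows in the picture. A call takes as long as a camera call.
- ctrl.regions_of(camera, name): "pixels" (400x640 bool, what is visible of it) and "extent" ([left, top, right, bottom] in pixels, round what is visible of it).
The state is a dict: "clock": time; "q": joint angles; "joint_vel": joint speeds; "joint_torque": joint torques, N m; "tool_pos": TCP position; "eef_rot": TCP orientation; "ft_force": force on the tool from outside, world axes, zero at the start; "torque": the same for the moment, N m; "grip_width": opening from 0.0 (shut) to 1.0 (fully open); "gripper_force": force on a finger pad.
Only numpy, scipy, OpenCV 4.12 (cv2) and the standard library are available. Lean on these libraries where they do the work, as an engineer would, in place of code of your own. Each camera call takes 0.05 s, during which the arm holds its last target. There are 200 camera calls.

TASK

The tooth-shade case sits in its grey sleeve with the blue end (light shades) showing; we now need the dark shades. Pull the case right out, lay it down on the worktop and let go, then take it by its other end and slide it back in turned end for end: blue end in the sleeve against the stop, red end showing. Keep the case upright all the time and leave the stone model, the jelly jar and the amber bottle standing where they are.

Things in the scene. Friction and masses are not known exactly. Their poses are not given: they have to be found in the camera images.
- sleeve_mouth (a point): Middle of the mouth of the grey sleeve, on its floor plate, 3 mm above the worktop. x axis straight into the sleeve, y across to the left, z up. Channel 52 mm wide, 35 high, 76 deep from here to the closed back (the stop). Flared lips at the sides and top reach 12 mm out before the mouth, opening to about 60 mm width. The mouth faces the robot, up to 25 degrees askew.
- sleeve: The grey housing, fixed to the worktop; origin on the worktop under the middle of its mouth, axes as sleeve_mouth. Outside 60 mm wide, 80 mm deep, top 41 mm above the worktop. Its dark floor plate, 3 mm thick and 74 mm wide, reaches 60 mm out in front of the mouth as a ledge.
- case_center (a point): Centre of the loose, open-topped white shade case, 150 mm long (x, to the red end), 48 wide (y), 32 high (z), 0.25 kg, rigid walls, tooth tabs below the rim. Starts upright on the floor plate, red end in the sleeve, pushed home or up to 15 mm short; 75 to 90 mm of the blue end shows. Take it across its width, e.g. 30 mm from an end. Home, half of it still stands out.
- case_red_end (a point): Middle of the case's red end face (75 mm from its centre along +x). Red bands mark this end; the darker, yellower tooth tabs lie in this half.
- case_blue_end (a point): Middle of the case's blue end face (75 mm from its centre along -x). Blue bands mark this end; the lighter tabs lie in this half.
- stone_model: Bystander: cream-coloured dental stone model, 54x72x25 mm, loose, beside or behind the sleeve. Origin under its centre.
- jelly_jar: Bystander: cream jar with a dark blue cap, 45x67 mm and 63 mm high, loose, beside or behind the sleeve. Origin under its centre.
- amber_bottle: Bystander: small brown bottle with a white cap, 30 mm across, 58 mm high, loose, beside or behind the sleeve. Origin under its centre.

How it is judged (in metres and radians):
On the way, in this order (a step that is already met when the one before it is completed fails the run):
1. the case is out of the sleeve, lying upright on the worktop, let go and at rest (horizontal distance between case_center and sleeve_mouth above 0.08 m and height (world z) of case_center below 0.024 m and angle between case_center's own z axis and vertical below 0.12 rad and contact force between the fingers and shade_case below 0.2 N and linear speed of shade_case below 0.02 m/s), for 0.2 s.
2. the blue end has entered the sleeve (x of case_blue_end in the frame of sleeve_mouth between 0.01 and 0.08 m and y of case_blue_end in the frame of sleeve_mouth between -0.01 and 0.01 m and z of case_blue_end in the frame of sleeve_mouth below 0.025 m), for 0.1 s.
At the end, for the whole second after the job is handed in: The case lies upright in the sleeve, reversed: blue end inside within 4 mm of the stop at the back, red end standing out in front; released and at rest; the bystanders not moved by more than 20 mm (x of case_blue_end in the frame of sleeve_mouth between 0.072 and 0.08 m and y of case_blue_end in the frame of sleeve_mouth between -0.008 and 0.008 m and x of case_red_end in the frame of sleeve_mouth below -0.068 m and z of case_blue_end in the frame of sleeve_mouth below 0.023 m and angle between case_center's own z axis and vertical below 0.06 rad and linear speed of shade_case below 0.01 m/s); the robot touches nothing.
It fails at once if the case is tipped by more than 30 degrees (angle between case_center's own z axis and vertical above 0.52 rad).
It fails at once if the stone model is moved by more than 20 mm or knocked over (distance of stone_model from where it was at the start of the episode above 0.02 m or angle between stone_model's own z axis and vertical above 0.4 rad).
It fails at once if the jelly jar is moved by more than 20 mm or knocked over (distance of jelly_jar from where it was at the start of the episode above 0.02 m or angle between jelly_jar's own z axis and vertical above 0.4 rad).
It fails at once if the amber bottle is moved by more than 20 mm or knocked over (distance of amber_bottle from where it was at the start of the episode above 0.02 m or angle between amber_bottle's own z axis and vertical above 0.4 rad).
It also fails if it takes over 58 s, if anything falls off the work surface, if the arm or the gripper's body presses on something with over 40 N, if the wrist force passes 120 N, or if a joint passes its speed limit or range.

## Working session

There is one attempt and no reset: what is moved stays moved. The work goes in short steps, Python scripts to look and compute and a shell command to move; the robot and the scene stay as the last step left them, time stands still between calls to the robot, and variables do not carry over. Pictures are saved under pics/ and viewed, at most 10 in all, crops included, and the job is handed in when it is done.

```bash
ls; mkdir -p pics; cat > h.py <<'E'
import numpy as np, cv2
from station import ctrl
from scipy.spatial.transform import Rotation as R
def rot(a):
    a=np.array(a,float)
    return a if a.shape==(3,3) else R.from_euler('xyz',a,degrees=True).as_matrix()
def ray(c,uv,z):
    uv=np.atleast_2d(uv).astype(float)
    d=np.c_[(uv[:,0]-c['cx'])/c['fx'],(uv[:,1]-c['cy'])/c['fy'],np.ones(len(uv))]@rot(c['attitude']).T
    o=np.array(c['origin']); return o+d*((z-o[2])/d[:,2])[:,None]
def proj(c,p):
    q=(np.atleast_2d(p)-np.array(c['origin']))@rot(c['attitude'])
    return np.c_[q[:,0]/q[:,2]*c['fx']+c['cx'],q[:,1]/q[:,2]*c['fy']+c['cy']]
def save(c,n): cv2.imwrite(n,c['image'][:,:,::-1])
E
python3 - <<'E'
from h import *
for n in ['top','side']:
    c=ctrl.capture(n); save(c,f'pics/{n}0.png'); print(n,c['fx'],c['cx'],c['cy'],c['origin'],c['attitude'])
    for k in ['sleeve','case_center','case_blue_end','stone_model','jelly_jar','amber_bottle']:
        for r in ctrl.regions_of(n,k)[:2]: 
            v,u=np.nonzero(r['pixels']); print(k,round(r['score'],2),r['extent'],len(u), ray(c,[u.mean(),v.mean()],0.03).round(3) if len(u) else '')
print(ctrl.observe())
E
```

```text
pics
top 502.7398253369981 322.6906614608772 203.97423988153608 [0.56052847 0.21922484 0.92220291] [-176.18409379   -0.52845009  -91.05116777]
sleeve 0.83 [275.3, 170.8, 320.2, 251.2] 2349 [[0.621 0.254 0.03 ]]
case_center 0.75 [284.3, 222.3, 319.7, 269.1] 1208 [[0.545 0.249 0.03 ]]
case_center 0.48 [273.0, 171.8, 322.2, 251.4] 2382 [[0.62  0.254 0.03 ]]
case_blue_end 0.89 [289.4, 229.6, 318.1, 269.6] 1238 [[0.545 0.249 0.03 ]]
stone_model 0.67 [341.8, 172.2, 379.5, 203.1] 636 [[0.647 0.14  0.03 ]]
stone_model 0.48 [212.1, 181.3, 256.8, 213.4] 1095 [[0.634 0.367 0.03 ]]
jelly_jar 0.65 [274.1, 173.1, 322.8, 251.0] 2418 [[0.62  0.254 0.03 ]]
jelly_jar 0.56 [212.0, 181.6, 255.9, 214.9] 1056 [[0.634 0.368 0.03 ]]
amber_bottle 0.6 [306.6, 130.7, 319.5, 150.7] 272 [[0.73 0.23 0.03]]
amber_bottle 0.18 [280.5, 170.3, 323.5, 255.1] 2379 [[0.621 0.254 0.03 ]]
side 473.9026727294729 320.5226349181775 196.72229569490474 [ 0.40759297 -0.4590181   0.62612239] [-128.87370407   -0.87421423  -17.91915734]
sleeve 0.89 [271.3, 177.4, 338.1, 230.2] 1690 [[0.624 0.237 0.03 ]]
sleeve 0.49 [329.1, 224.0, 3
[... 456 characters left out ...]
28 0.225 0.03 ]]
{'clock': 0.7, 'q': array([-6.53187132e+01,  7.20656043e+00, -2.26727977e+00,  8.05248963e+01,
        1.26919827e-03,  9.00009295e+01]), 'joint_vel': array([-0.01908992, -0.05560386,  0.03624994,  0.02298983, -0.1453172 ,
       -0.0204127 ]), 'joint_torque': array([ 8.69665510e-04, -4.35560417e+01,  3.53020227e+01,  7.50478503e-04,
       -9.00603163e-05,  2.79856671e-06]), 'tool_pos': array([ 0.21922358, -0.47702091,  0.23131903]), 'eef_rot': array([ 1.79998737e+02, -1.26921876e-03,  2.46803574e+01]), 'ft_force': array([-0.71116809,  0.18087849,  0.58950329]), 'torque': array([-0.01445036, -0.00364187, -0.031389  ]), 'gripper_force': 0.0, 'grip_width': 0.9979646476806564}
```

```bash
python3 - <<'E'
import cv2
i=cv2.imread('pics/top0.png'); cv2.imwrite('pics/top0c.png',cv2.resize(i[110:300,200:400],None,fx=3,fy=3,interpolation=cv2.INTER_CUBIC))
E
```

```text
(no output)
```

View pics/top0c.png

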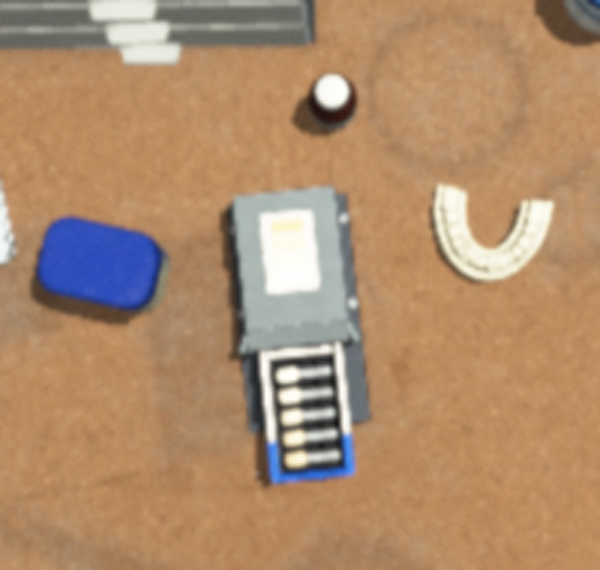

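View pics/side0.png

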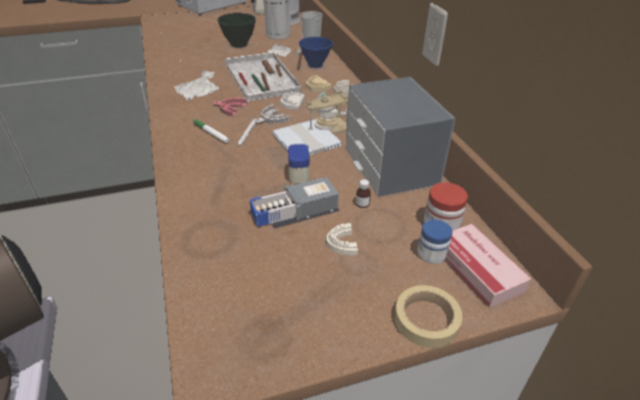

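The top view shows the sleeve at crop (243,352)-(335,187), with the case's blue end at crop (270,480)-(353,472). The jar is to the left, the stone model to the right and the bottle behind.

```bash
python3 - <<'E'
from h import *
c=ctrl.capture('top')
f=lambda a:np.array(a)/3.+[200,110]
for n,pts,z in [('plate front',[(250,432),(370,418)],.003),('roof back',[(233,197),(335,187)],.041),('case end rim',[(270,480),(353,472)],.035),('case side L',[(262,350),(270,480)],.035),('case side R',[(342,345),(353,472)],.035),('roof sides',[(243,338),(233,197)],.041),('roofR',[(349,325),(335,187)],.041)]:
    w=ray(c,f(pts),z); d=w[1]-w[0]; print(n,w.round(4).tolist(),w.mean(0).round(4),np.linalg.norm(d).round(4),np.degrees(np.arctan2(d[1],d[0])).round(1))
E
```

```text
plate front [[0.5318, 0.2829, 0.003], [0.5389, 0.21, 0.003]] [0.5353 0.2464 0.003 ] 0.0733 -84.4
roof back [[0.6705, 0.2884, 0.041], [0.6754, 0.2284, 0.041]] [0.673  0.2584 0.041 ] 0.0602 -85.3
case end rim [[0.5046, 0.2694, 0.035], [0.5084, 0.2208, 0.035]] [0.5065 0.2451 0.035 ] 0.0487 -85.6
case side L [[0.5806, 0.273, 0.035], [0.5046, 0.2694, 0.035]] [0.5426 0.2712 0.035 ] 0.076 -177.3
case side R [[0.5827, 0.226, 0.035], [0.5084, 0.2208, 0.035]] [0.5455 0.2234 0.035 ] 0.0745 -176.0
roof sides [[0.5876, 0.2836, 0.041], [0.6705, 0.2884, 0.041]] [0.6291 0.286  0.041 ] 0.083 3.3
roofR [[0.5941, 0.2216, 0.041], [0.6754, 0.2284, 0.041]] [0.6348 0.225  0.041 ] 0.0816 4.8
```

```bash
python3 -m inch '{"hand":[0,0,0,0,0,0,0,0,0,0,0,0,0,0,0,0,0,0,0,0],"offset":[[0.037,0.09,0],[0.037,0.09,0],[0.037,0.09,0],[0.037,0.09,0],[0.037,0.09,0],[0.037,0.09,0],[0.037,0.09,0],[0.037,0.09,0],[0.037,0.09,0],[0.037,0.09,0],[0.037,0.09,0],[0.037,0.09,0],[0.037,0.09,0],[0.037,0.09,0],[0.037,0.09,0],[0.037,0.09,0],[0.037,0.09,0],[0.037,0.09,0],[0.037,0.09,0],[0.037,0.09,0]],"turn":[-0.011,-0.011,-0.011,-0.011,-0.011,-0.011,-0.011,-0.011,-0.011,-0.011,-0.011,-0.011,-0.011,-0.011,-0.011,-0.011,-0.011,-0.011,-0.011,-0.011]}' 70
python3 -m inch '{"hand":[0,0],"offset":[[0,0,0],[0,0,0]],"turn":[0,0]}'
python3 - <<'E'
from h import *
c=ctrl.capture('wrist'); save(c,'pics/w1.png'); print(c['origin'],c['attitude'],c['fx'])
s=ctrl.capture('side'); print('edge',ray(s,[(150,100),(162,250)],0).round(3).tolist())
E
```

```text
clock: 2.42
tool_pos: [0.5355, 0.1474, 0.2313]
eef_rot: [-175.6, 0.1, 13.1]
ft_force: [0.4, -0.0, 0.1]
grip_width: 0.998
gripper_force: 0.0
clock: 2.58
tool_pos: [0.5351, 0.1468, 0.2305]
eef_rot: [-175.6, 0.1, 13.1]
ft_force: [-0.5, -0.4, 0.8]
grip_width: 0.993
gripper_force: 0.0
[0.61013696 0.15370682 0.37264555] [162.99850903   4.4159847  -76.89459279] 287.60856796761215
edge [[0.333, 0.823, 0.0], [0.329, 0.213, 0.0]]
```

View pics/w1.png

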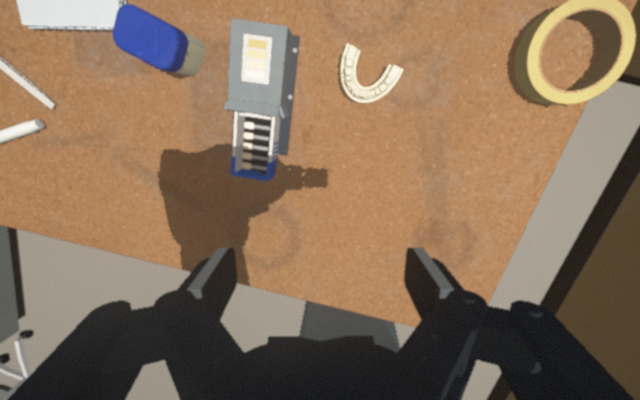

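The wrist view shows the case's blue end at (253,175), the sleeve mouth near (253,108), and the worktop's front edge below. The first move fell short and tilted the tool slightly, so I'll check the joints and the arm's behaviour with a small, slower move.

```bash
python3 -c "
from h import *
o=ctrl.observe();print(o['q'].round(2),o['eef_rot'])"
python3 -m inch '{"hand":[0,0,0,0],"offset":[[0,0.05,0],[0,0.05,0],[0,0.05,0],[0,0,0]],"turn":[-0.02,-0.02,-0.02,0]}'
python3 -c "
from h import *
o=ctrl.observe();print(o['q'].round(2),o['eef_rot'])"
```

```text
[ 12.95  10.4    1.38  81.08   4.39 179.94] [-1.75614410e+02  1.03496740e-01  1.30123997e+01]
clock: 3.02
tool_pos: [0.5466, 0.1549, 0.2315]
eef_rot: [-173.2, 0.1, 12.3]
ft_force: [-0.4, 0.3, -0.7]
grip_width: 0.997
gripper_force: 0.0
[ 12.29  11.88   3.06  81.25   6.8  179.94] [-1.73196377e+02  6.20987955e-02  1.23422918e+01]
```

Joint 6 is at its limit (yaw = q1 − q6 + 180), so I need the half-turned grasp at yaw ≈ 184.5. Turning the positive way.

```bash

python3 -m inch '{"hand":[0,0,0,0,0,0,0,0,0,0,0,0,0,0,0,0,0,0,0,0],"offset":[[0,0,0],[0,0,0],[0,0,0],[0,0,0],[0,0,0],[0,0,0],[0,0,0],[0,0,0],[0,0,0],[0,0,0],[0,0,0],[0,0,0],[0,0,0],[0,0,0],[0,0,0],[0,0,0],[0,0,0],[0,0,0],[0,0,0],[0,0,0]],"turn":[0.079,0.079,0.079,0.079,0.079,0.079,0.079,0.079,0.079,0.079,0.079,0.079,0.079,0.079,0.079,0.079,0.079,0.079,0.079,0.079]}'
python3 -c "
from h import *
o=ctrl.observe();print(o['q'].round(2),o['eef_rot'])"
```

```text
clock: 4.68
tool_pos: [0.5461, 0.1549, 0.2314]
eef_rot: [-173.2, 0.1, 154.9]
ft_force: [0.7, -0.5, 0.5]
grip_width: 0.997
gripper_force: 0.0
[18.41 15.79  7.99 86.8  -4.95 43.68] [-1.73247729e+02  7.70809365e-02  1.54937015e+02]
```

```bash

python3 -m inch '{"hand":[0,0,0,0,0,0,0,0,0,0,0,0,0,0,0,0,0,0,0,0],"offset":[[0,0,0],[0,0,0],[0,0,0],[0,0,0],[0,0,0],[0,0,0],[0,0,0],[0,0,0],[0,0,0],[0,0,0],[0,0,0],[0,0,0],[0,0,0],[0,0,0],[0,0,0],[0,0,0],[0,0,0],[0,0,0],[0,0,0],[0,0,0]],"turn":[0.079,0.079,0.079,0.079,0.079,0.079,0.079,0.079,0.079,0.079,0.079,0.079,0.079,0.079,0.079,0.079,0.079,0.079,0.079,0.079]}'
python3 -m inch '{"hand":[0,0,0,0,0,0,0,0,0,0,0,0],"offset":[[0,0,0],[0,0,0],[0,0,0],[0,0,0],[0,0,0],[0,0,0],[0,0,0],[0,0,0],[0,0,0],[0,0,0],[0,-0.05,0],[0,-0.05,0]],"turn":[0.079,0.079,0.079,0.079,0.079,0.079,0.079,0.079,0.079,0.079,0.05,0.02]}'
python3 -c "
from h import *
o=ctrl.observe();print(o['q'].round(2),o['eef_rot'])"
```

```text
clock: 6.35
tool_pos: [0.5459, 0.1548, 0.2316]
eef_rot: [-173.2, 0.1, -62.9]
ft_force: [0.9, 1.0, 0.3]
grip_width: 1.002
gripper_force: 0.0
clock: 7.35
tool_pos: [0.5409, 0.1408, 0.231]
eef_rot: [-174.5, 0.2, 11.5]
ft_force: [-0.6, 0.3, -0.3]
grip_width: 0.998
gripper_force: 0.0
[  11.7    10.97    1.98   81.16    5.47 -179.85] [-1.74530781e+02  1.74077624e-01  1.15480619e+01]
```

```bash

python3 -m inch '{"hand":[0,0,0],"offset":[[0,-0.05,0],[0,-0.05,0],[0,-0.05,0]],"turn":[0.02,0.02,0.02]}'
python3 -m inch '{"hand":[0,0,0],"offset":[[0,-0.05,0],[0,-0.05,0],[0,0,0]],"turn":[0.02,0.02,0]}'
python3 -c "
from h import *
o=ctrl.observe();print(o['q'].round(2),o['eef_rot'])"
```

```text
clock: 7.6
tool_pos: [0.5289, 0.1336, 0.2315]
eef_rot: [-176.9, 0.1, 12.5]
ft_force: [-0.1, 0.3, 0.8]
grip_width: 0.998
gripper_force: 0.0
clock: 7.85
tool_pos: [0.5206, 0.1285, 0.2317]
eef_rot: [-178.5, 0.1, 13.0]
ft_force: [0.1, 0.0, -0.3]
grip_width: 0.995
gripper_force: 0.0
[  13.03    8.54   -0.68   80.91    1.51 -179.95] [-1.78494272e+02  1.34980347e-01  1.29786842e+01]
```

```bash

python3 -m inch '{"hand":[0,0,0],"offset":[[0,-0.05,0],[0,-0.045,0],[0,0,0]],"turn":[0.02,0.018,0]}'
python3 -c "
from h import *
o=ctrl.observe();print(o['q'].round(2),o['eef_rot'])"
```

```text
clock: 8.1
tool_pos: [0.513, 0.1233, 0.2315]
eef_rot: [180.0, 0.2, 13.5]
ft_force: [-0.3, 0.2, 0.4]
grip_width: 1.004
gripper_force: 0.0
[ 1.3520e+01  7.6500e+00 -1.7400e+00  8.0790e+01 -1.0000e-02 -1.7994e+02] [1.79986786e+02 1.78633841e-01 1.34609884e+01]
```

```bash

python3 -m inch '{"hand":[0,0,0,0,0,0,0],"offset":[[0.012,0.062,-0.03],[0.012,0.062,-0.03],[0.012,0.062,-0.03],[0.012,0.062,-0.03],[0.012,0.062,-0.03],[0,0,0],[0,0,0]],"turn":[-0.02,-0.02,-0.02,-0.02,-0.02,0,0]}'
python3 - <<'E'
from h import *
o=ctrl.observe();print(o['q'].round(2),o['eef_rot'],o['tool_pos'])
c=ctrl.capture('wrist'); save(c,'pics/w2.png'); print(c['origin'],c['attitude'],c['fx'])
np.save('c2.npy',{k:c[k] for k in c},allow_pickle=True)
E
```

```text
clock: 8.68
tool_pos: [0.5373, 0.2481, 0.17]
eef_rot: [180.0, 0.3, 4.6]
ft_force: [-0.4, 0.5, 0.3]
grip_width: 0.994
gripper_force: 0.0
[ 2.4750e+01  1.5020e+01 -3.8000e-01  7.4880e+01  8.0000e-02 -1.5981e+02] [179.97301547   0.2909588    4.56044957] [0.53725978 0.24808086 0.17002798]
[0.61184087 0.25482578 0.31237435] [ 1.62845006e+02  4.72092348e-03 -8.53872857e+01] 287.60856796761215
```

View pics/w2.png

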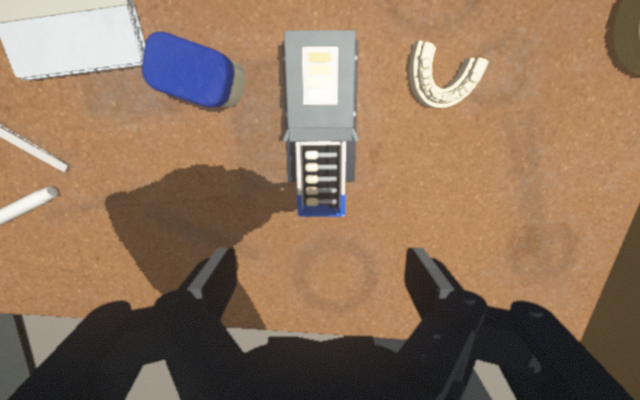

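The wrist picture shows the sleeve and case squared up with the tool: case rim columns 297–346, blue end near row 215, sleeve roof columns 285–355.

```bash
python3 - <<'E'
from h import *
c=np.load('c2.npy',allow_pickle=True).item()
print('case end rim', ray(c,[(298,196),(346,196),(298,214),(346,214)],.035).round(4).tolist())
print('roof',ray(c,[(285,32),(355,32),(287,128),(353,128)],.041).round(4).tolist())
print('plate',ray(c,[(289,181),(354,181)],.003).round(4).tolist())
i=c['image'][120:225,270:370,::-1]
cv2.imwrite('pics/w2c.png',cv2.resize(i,None,fx=5,fy=5,interpolation=cv2.INTER_CUBIC))
E
```

```text
case end rim [[0.5265, 0.2704, 0.035], [0.5304, 0.2222, 0.035], [0.5072, 0.2693, 0.035], [0.5112, 0.2201, 0.035]]
roof [[0.6709, 0.2892, 0.041], [0.6756, 0.2307, 0.041], [0.5927, 0.2839, 0.041], [0.5976, 0.2235, 0.041]]
plate [[0.5331, 0.2831, 0.003], [0.5389, 0.2115, 0.003]]
```

View pics/w2c.png

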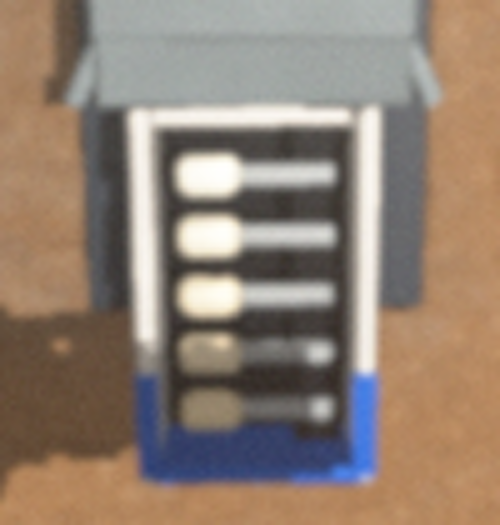

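```bash

python3 -m inch '{"hand":[0,0,0,0,0,0,0],"offset":[[0.002,0,-0.08],[0.002,0,-0.08],[0.002,0,-0.08],[0.002,0,-0.08],[0,0,-0.05],[0,0,-0.025],[0,0,0]],"turn":[0,0,0,0,0,0,0]}'
python3 -m inch '{"hand":[1,1,1,1,1,1,1,1,1,1],"offset":[[0,0,0],[0,0,0],[0,0,0],[0,0,0],[0,0,0],[0,0,0],[0,0,0],[0,0,0],[0,0,0],[0,0,0]],"turn":[0,0,0,0,0,0,0,0,0,0]}' 70
```

```text
clock: 9.32
tool_pos: [0.5398, 0.2458, 0.0118]
eef_rot: [180.0, 0.3, 4.4]
ft_force: [-1.1, -0.7, 0.3]
grip_width: 0.999
gripper_force: 0.0
clock: 10.15
tool_pos: [0.5424, 0.248, 0.0157]
eef_rot: [-179.9, -0.1, 4.4]
ft_force: [-1.2, -1.0, 6.2]
grip_width: 0.549
gripper_force: 73.5
```

```bash

python3 -m inch '{"hand":[1,1,1,1,1,1,1,1,1,1,1],"offset":[[0,0,0.002],[-0.02,-0.0015,0],[-0.03,-0.0025,0],[-0.04,-0.003,0],[-0.05,-0.004,0],[-0.05,-0.004,0],[-0.05,-0.004,0],[0,0,0],[0,0,0.07],[0,0,0.07],[0,0,0]],"turn":[0,0,0,0,0,0,0,0,0,0,0]}'
python3 - <<'E'
from h import *
c=ctrl.capture('side'); cv2.imwrite('pics/s2.png',cv2.resize(c['image'][130:280,180:380,::-1],None,fx=3,fy=3,interpolation=cv2.INTER_CUBIC))
o=ctrl.observe();print(o['q'].round(2),o['eef_rot'],o['tool_pos'])
E
```

```text
clock: 11.07
tool_pos: [0.4471, 0.241, 0.0747]
eef_rot: [-179.8, -0.2, 4.4]
ft_force: [1.3, 1.3, -2.8]
grip_width: 0.542
gripper_force: 73.4
[ 2.8260e+01  8.0600e+00 -2.1510e+01  6.0300e+01  1.0000e-01 -1.5618e+02] [-1.79855219e+02 -7.03769759e-02  4.43120487e+00] [0.44662272 0.24064857 0.07248824]
```

View pics/s2.png

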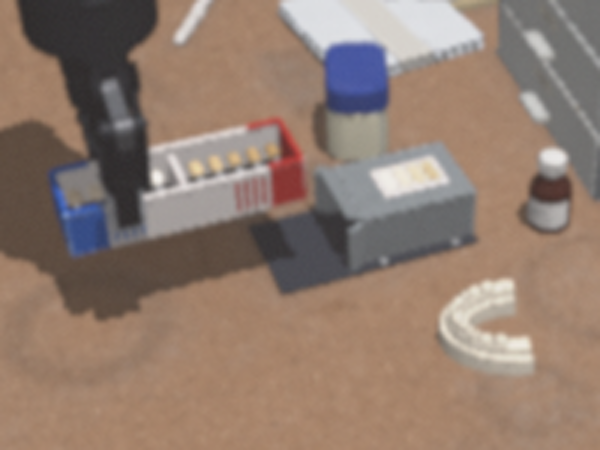

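The case (crop (60,170)–(300,150)) is out, level and held at the blue end. Next I turn it end for end in the air.

```bash

python3 -m inch '{"hand":[1,1,1,1,1,1,1,1,1,1,1,1,1,1,1,1,1,1,1,1],"offset":[[0,0,0],[0,0,0],[0,0,0],[0,0,0],[0,0,0],[0,0,0],[0,0,0],[0,0,0],[0,0,0],[0,0,0],[0,0,0],[0,0,0],[0,0,0],[0,0,0],[0,0,0],[0,0,0],[0,0,0],[0,0,0],[0,0,0],[0,0,0]],"turn":[-0.04,-0.077,-0.077,-0.077,-0.077,-0.077,-0.077,-0.077,-0.077,-0.077,-0.077,-0.077,-0.077,-0.077,-0.077,-0.077,-0.077,-0.077,-0.077,-0.077]}'
python3 -m inch '{"hand":[1,1,1,1,1,1,1,1,1],"offset":[[0.02,0.0015,0],[0.02,0.0015,0],[0.02,0.0015,0],[0.02,0.0015,0],[0.02,0.0015,0],[0.01,0,0],[0,0,0],[0,0,0],[0,0,0]],"turn":[-0.077,-0.077,-0.077,-0.077,-0.077,-0.077,-0.035,0,0]}'
python3 - <<'E'
from h import *
o=ctrl.observe();print(o['q'].round(2),o['eef_rot'],o['tool_pos'])
E
```

```text
clock: 12.78
tool_pos: [0.4442, 0.2392, 0.0682]
eef_rot: [180.0, 0.0, -131.2]
ft_force: [0.3, -0.1, -2.6]
grip_width: 0.54
gripper_force: 73.3
clock: 13.53
tool_pos: [0.4883, 0.2423, 0.0686]
eef_rot: [-179.9, 0.0, -175.5]
ft_force: [-0.5, 0.4, -2.4]
grip_width: 0.549
gripper_force: 73.3
[ 26.44  12.2  -17.    60.8   -0.1   21.92] [-1.79907306e+02  3.87428058e-02 -1.75481163e+02] [0.48832648 0.24228904 0.06855036]
```

```bash

python3 -m inch '{"hand":[1,1,1,1,1,1,1],"offset":[[0,0,-0.04],[0,0,-0.05],[0,0,-0.03],[0,0,-0.015],[0,0,-0.002],[0,0,0],[0,0,0]],"turn":[0,0,0,0,0,0,0]}'
python3 -m inch '{"hand":[1,1,1],"offset":[[0,0,-0.003],[0,0,0],[0,0,0]],"turn":[0,0,0]}'
```

```text
clock: 14.12
tool_pos: [0.4894, 0.243, 0.016]
eef_rot: [-180.0, 0.2, -175.5]
ft_force: [0.5, 0.3, -2.1]
grip_width: 0.54
gripper_force: 73.1
clock: 14.37
tool_pos: [0.4893, 0.2429, 0.0146]
eef_rot: [-180.0, 0.2, -175.6]
ft_force: [0.7, -0.1, -2.8]
grip_width: 0.544
gripper_force: 73.1
```

```bash

python3 -m inch '{"hand":[1,1,1],"offset":[[0,0,-0.004],[0,0,-0.002],[0,0,0]],"turn":[0,0,0]}'
```

```text
clock: 14.62
tool_pos: [0.4894, 0.2429, 0.0128]
eef_rot: [-180.0, 0.2, -175.6]
ft_force: [-1.1, -0.0, 4.5]
grip_width: 0.543
gripper_force: 74.0
```

```bash

python3 -m inch '{"hand":[0,0,0,0,0,0,0,0,0,0,0,0,0,0],"offset":[[0,0,0],[0,0,0],[0,0,0],[0,0,0],[0,0,0],[0,0,0],[0,0,0.03],[0,0,0.08],[0,0,0.09],[0,0,0.09],[0,0,0.09],[0,0,0.05],[0,0,0],[0,0,0]],"turn":[0,0,0,0,0,0,0,0,0,0,0,0,0,0]}'
python3 - <<'E'
from h import *
c=ctrl.capture('wrist'); np.save('c3.npy',c,allow_pickle=True); cv2.imwrite('pics/w3.png',cv2.resize(c['image'][:300,200:440,::-1],None,fx=2.4,fy=2,interpolation=cv2.INTER_CUBIC)); print(c['origin'],c['attitude'])
m=cv2.cvtColor(c['image'],cv2.COLOR_RGB2HSV); 
for r in ctrl.regions_of('wrist','case_red_end')[:1]+ctrl.regions_of('wrist','case_center')[:1]:
    print(r['score'],r['extent'],cv2.minAreaRect(np.argwhere(r['pixels'])[:,::-1].astype(np.float32)))
E
```

```text
clock: 15.78
tool_pos: [0.4897, 0.2431, 0.185]
eef_rot: [180.0, 0.3, -175.6]
ft_force: [-0.6, -0.0, -0.4]
grip_width: 0.997
gripper_force: 0.0
[0.41524459 0.23803109 0.32727402] [ 1.62780288e+02 -5.87061430e-02  9.44785496e+01]
0.74 [294.4, 66.0, 346.7, 214.1] ((319.0, 139.5), (149.0, 50.0), 90.0)
0.68 [293.2, 62.2, 344.8, 217.2] ((319.0, 139.5), (151.0, 52.0), 90.0)
```

View pics/w3.png

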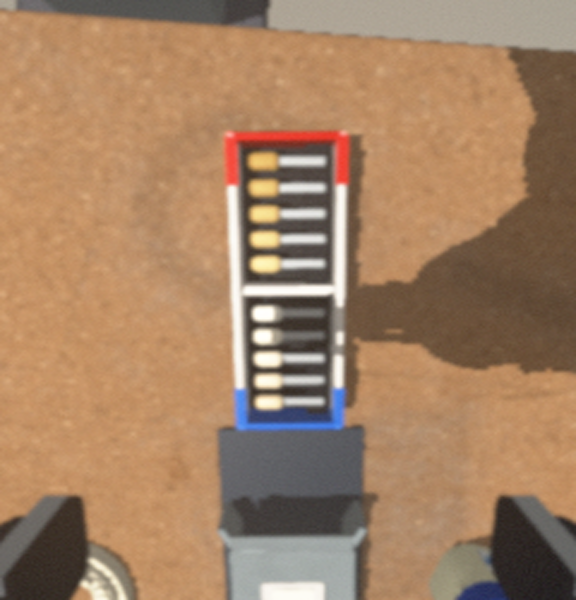

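The picture shows the case lying straight in front of the ledge, red end at crop row 131 and blue at row 430. The ledge is centred at crop column 291, so the case is about 1–2 px off-centre.

```bash
python3 - <<'E'
from h import *
c=np.load('c3.npy',allow_pickle=True).item()
f=lambda a:np.array(a)/[2.4,2.]+[200,0]
for n,p,z in [('red',[(227,132),(349,132)],.032),('blue',[(235,430),(344,430)],.032),('plate',[(219,429),(363,429)],.003),('plate2',[(221,500),(365,500)],.003),('roof',[(229,545),(357,545)],.041),('edge',[(280,22)],0)]:
    w=ray(c,f(p),z); print(n,w.round(4).tolist(),w.mean(0).round(4), np.degrees(np.arctan2(*(w[0]-w[-1])[:2])).round(1))
E
```

```text
red [[0.379, 0.2113, 0.032], [0.3752, 0.259, 0.032]] [0.3771 0.2352 0.032 ] 175.5
blue [[0.5281, 0.2227, 0.032], [0.5243, 0.2723, 0.032]] [0.5262 0.2475 0.032 ] 175.5
plate [[0.5392, 0.2132, 0.003], [0.5336, 0.2851, 0.003]] [0.5364 0.2491 0.003 ] 175.5
plate2 [[0.5864, 0.2165, 0.003], [0.5806, 0.2913, 0.003]] [0.5835 0.2539 0.003 ] 175.6
roof [[0.5943, 0.2242, 0.041], [0.5896, 0.2844, 0.041]] [0.592  0.2543 0.041 ] 175.6
edge [[0.3233, 0.2277, 0.0]] [0.3233 0.2277 0.    ] 0.0
```

```bash

python3 -m inch '{"hand":[0,0,0,0,0,0,0,0,0,0],"offset":[[-0.07,-0.0045,-0.05],[-0.07,-0.0045,-0.05],[-0.0625,-0.004,-0.05],[0,0,-0.08],[0,0,-0.08],[0,0,-0.07],[0,0,-0.04],[0,0,-0.017],[0,0,0],[0,0,0]],"turn":[0,0,0,0,0,0,0,0,0,0]}'
python3 -m inch '{"hand":[1,1,1,1,1,1,1,1,1,1],"offset":[[0,0,0],[0,0,0],[0,0,0],[0,0,0],[0,0,0],[0,0,0],[0,0,0],[0,0,0],[0,0,0],[0,0,0]],"turn":[0,0,0,0,0,0,0,0,0,0]}' 70
```

```text
clock: 16.77
tool_pos: [0.4077, 0.2374, 0.0087]
eef_rot: [-179.9, 0.1, -175.6]
ft_force: [0.4, 0.6, -0.6]
grip_width: 0.998
gripper_force: 0.0
clock: 17.6
tool_pos: [0.4089, 0.238, 0.0102]
eef_rot: [180.0, 0.3, -175.6]
ft_force: [-1.5, -0.3, 5.5]
grip_width: 0.546
gripper_force: 73.3
```

```bash

python3 -m inch '{"hand":[1,1,1,1,1,1,1],"offset":[[0,0,0.012],[0,0,0],[0.03,0.003,0],[0.03,0.003,0],[0.03,0.003,0],[0,0,0],[0,0,0]],"turn":[0,0,0,0,0,0,0]}'
python3 - <<'E'
from h import *
o=ctrl.observe();print(o['eef_rot'],o['tool_pos'],o['ft_force'])
c=ctrl.capture('side'); cv2.imwrite('pics/s3.png',cv2.resize(c['image'][160:250,210:350,::-1],None,fx=5,fy=5,interpolation=cv2.INTER_CUBIC))
E
```

```text
clock: 18.18
tool_pos: [0.4451, 0.2412, 0.0134]
eef_rot: [-180.0, 0.2, -175.6]
ft_force: [0.0, -0.2, -1.5]
grip_width: 0.547
gripper_force: 72.5
[-179.96349696    0.18079453 -175.62302761] [0.44510778 0.24124487 0.01342802] [ 0.03695917 -0.19927207 -1.53294995]
```

View pics/s3.png

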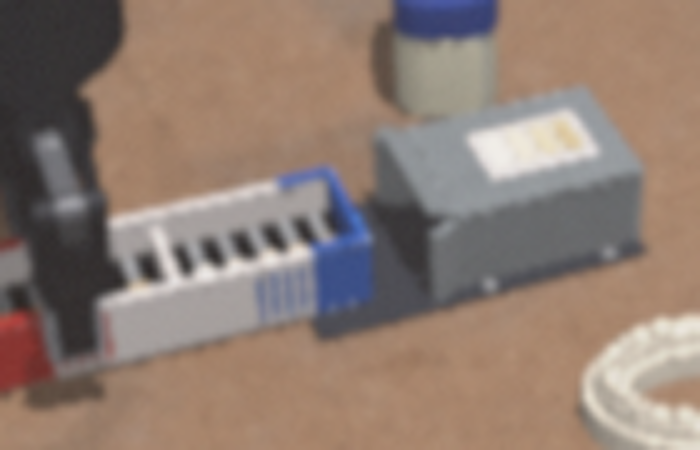

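```bash

python3 -m inch '{"hand":[1,1,1,1,1,1],"offset":[[0,0,0.0025],[0.03,0.0024,0],[0.03,0.0024,0],[0.03,0.0024,0],[0.03,0.0024,0],[0,0,0]],"turn":[0,0,0,0,0,0]}'
python3 - <<'E'
from h import *
c=ctrl.capture('top'); cv2.imwrite('pics/t3.png',cv2.resize(c['image'][160:320,240:370,::-1],None,fx=4,fy=3.6,interpolation=cv2.INTER_CUBIC))
E
```

```text
clock: 18.73
tool_pos: [0.4953, 0.2455, 0.0149]
eef_rot: [-180.0, 0.3, -175.6]
ft_force: [0.7, 0.2, -2.5]
grip_width: 0.545
gripper_force: 72.4
```

View pics/t3.png

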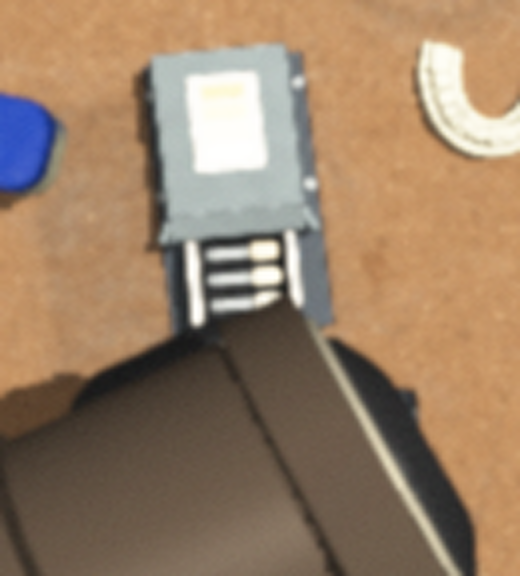

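The blue end is in the mouth (crop columns 187–300 at row 240) without any side force, so I'll push on.

```bash

python3 -m inch '{"hand":[1,1,1,1,1,1],"offset":[[0.025,0.0022,0],[0.025,0.0022,0],[0.025,0.002,0],[0.025,0.002,0],[0.015,0.0012,0],[0,0,0]],"turn":[0,0,0,0,0,0]}'
python3 -m inch '{"hand":[1,1,1,1],"offset":[[0.01,0.0008,0],[0.01,0.0008,0],[0,0,0],[0,0,0]],"turn":[0,0,0,0]}'
```

```text
clock: 19.28
tool_pos: [0.5397, 0.2491, 0.0147]
eef_rot: [-180.0, 0.2, -175.6]
ft_force: [-0.0, 0.5, -3.4]
grip_width: 0.545
gripper_force: 72.4
clock: 19.62
tool_pos: [0.5459, 0.2495, 0.0147]
eef_rot: [-180.0, 0.2, -175.6]
ft_force: [-1.2, 0.4, -3.6]
grip_width: 0.546
gripper_force: 72.4
```

```bash

python3 -m inch '{"hand":[1,1,1,1],"offset":[[0.008,0.0006,0],[0.008,0.0006,0],[0,0,0],[0,0,0]],"turn":[0,0,0,0]}'
python3 -m inch '{"hand":[1,1,1],"offset":[[0.006,0.0005,0],[0,0,0],[0,0,0]],"turn":[0,0,0]}'
```

```text
clock: 19.95
tool_pos: [0.5525, 0.25, 0.0147]
eef_rot: [-180.0, 0.2, -175.6]
ft_force: [0.3, 0.7, -2.5]
grip_width: 0.544
gripper_force: 72.4
clock: 20.2
tool_pos: [0.5535, 0.2499, 0.0142]
eef_rot: [-179.9, 0.0, -175.6]
ft_force: [-4.6, 0.5, -2.5]
grip_width: 0.544
gripper_force: 72.5
```

```bash

python3 -m inch '{"hand":[1,1,1,1,1,1],"offset":[[0.006,0.0005,0],[0,0,0],[0,0,-0.004],[0.003,0,0],[0,0,0],[0,0,0]],"turn":[0,0,0,0,0,0]}'
```

```text
clock: 20.7
tool_pos: [0.5536, 0.2497, 0.0133]
eef_rot: [-180.0, -0.3, -175.5]
ft_force: [-19.7, -3.6, 11.5]
grip_width: 0.548
gripper_force: 74.0
```

```bash

python3 -m inch '{"hand":[1,1,0,0,0,0,0,0,0,0],"offset":[[-0.006,0,0.002],[0,0,0],[0,0,0],[0,0,0],[0,0,0],[0,0,0],[0,0,0],[0,0,0],[0,0,0],[0,0,0.02]],"turn":[0,0,0,0,0,0,0,0,0,0]}'
python3 -m inch '{"hand":[0,0,0,0,0,0,0,0,0,0],"offset":[[0,0,0.03],[0,0,0.06],[0,0,0.09],[0,0,0.09],[-0.05,0,0.06],[-0.08,0,0],[-0.08,0,0],[-0.05,0,0],[0,0,0],[0,0,0]],"turn":[0,0,0,0,0,0,0,0,0,0]}'
python3 - <<'E'
from h import *
c=ctrl.capture('top'); cv2.imwrite('pics/t4.png',cv2.resize(c['image'][120:300,200:400,::-1],None,fx=3.3,fy=3.3,interpolation=cv2.INTER_CUBIC))
print(ctrl.observe()['tool_pos'])
E
```

```text
clock: 21.53
tool_pos: [0.555, 0.2499, 0.0206]
eef_rot: [-179.9, 0.0, -175.6]
ft_force: [-0.4, -0.4, -0.8]
grip_width: 0.999
gripper_force: 0.0
clock: 22.37
tool_pos: [0.4516, 0.2506, 0.1557]
eef_rot: [180.0, 0.3, -175.5]
ft_force: [0.2, -0.3, -0.2]
grip_width: 1.002
gripper_force: 0.0
[0.45245363 0.25068438 0.15532907]
```

View pics/t4.png

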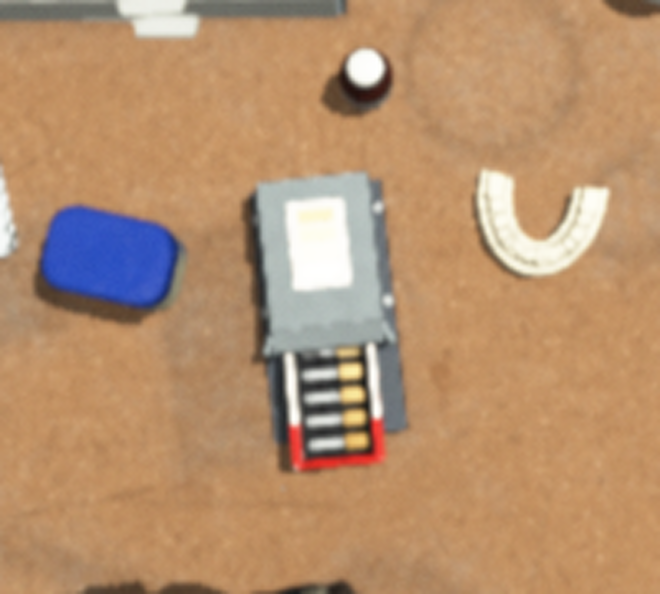

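The red end is showing at crop (294,470)–(383,460), and the bystanders haven't moved. I'll check the depth, then hand in.

```bash
python3 - <<'E'
from h import *
c=ctrl.capture('top')
f=lambda p:np.array(p)/3.3+[200,120]
r=ray(c,f([(294,470),(383,460)]),.035).mean(0); b=ray(c,f([(256,187),(370,174)]),.041).mean(0)
print(r,b,'red to outer back',np.linalg.norm((b-r)[:2]),'expect ~0.154-0.155')
E
```

```text
[0.52005711 0.24707807 0.035     ] [0.67173249 0.25812582 0.041     ] red to outer back 0.15207719219860363 expect ~0.154-0.155
```

```bash
python3 -c "
from h import *
print(ctrl.finish_job())"
```

```text
the job is handed in; nothing more can be done
None
```

The case is back in the sleeve turned end for end: blue end pushed in to the stop, red end showing, case released. The stone model, jelly jar and amber bottle look unmoved in the last picture. I handed the job in at about 22 s on the robot's clock; no verdict was returned.

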